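# Two-face contact test of a filter module

### The job

Test the filter module on two of its faces. First stand it on the bench with its red end squarely against the middle of the brass bar, push the sprung bar fully in, let go so that the module stays there by itself, and press the red test button fully down and let it spring back; then turn the module over so that its blue lid meets the bar, push the bar fully in again, let go and press the button once more. Leave the module there against the bar, and leave the other things on the bench where they are.

Things in the scene. Friction and masses are not known exactly. Their poses are not given: they have to be found in the camera images.
- module: radio filter module, the workpiece: a grey aluminium block 60 (x) by 50 (y) by 50 mm (z), about 0.7 kg; its whole +x end face is red, its whole top face (+z, the lid) is blue, each with two brass contact strips; the other faces are bare metal. Origin at the centre of the face that is its underside at the start, when the lid is up
- module_end (a point): centre of the module's red end face, 30 mm from the origin along the module's x and 25 mm along its z
- module_lid (a point): centre of the module's blue lid, 50 mm from the origin along the module's z
- jig: test jig fixed to the bench: green bent bracket 110 mm wide (y), its upright plate 55 mm high, 25 to 30 mm behind the origin along x, its foot running on to x = 91 mm, with the brass bar in front. No base plate: the module stands on the bench itself. Origin on the bench, below the middle of the bar's front face when the bar is out; x points into the bar, y along the bar, z up
- bar_face (a point): middle of the bar's flat front face, 28 mm above the bench; the bar is 70 mm wide (y), from 11 to 45 mm above the bench, 12 mm thick; the point moves with the bar, axes as the jig's
- bar (a joint): how far the brass bar is pushed in, along the jig's x: 0 = out, 0.006 m = fully in, against a hard stop; its weak spring (2.7 N when fully in) is held by the friction of the module's own weight on the bench
- tester: grey test box fixed to the bench, 120 by 120 by 44 mm, with one white dial and the red test button on its top; origin under its centre
- test_button (a joint): travel of the red button, 28 mm across: 0 = up, 0.006 m = fully down, which takes 5 N
- test_button_top (a point): centre of the top of the red button, pressed straight down
- meter: black box with two white dials, 120 by 120 by 44 mm, fixed to the bench, not used; origin under its centre
- bottle: clear water bottle, 62 mm across, 170 mm high, upright, bystander; origin under its centre
- spool: white solder spool, 52 mm across, 40 mm high, bystander; origin under its centre
- jar: low glass jar with white lid, 70 mm across, 50 mm high, bystander; origin under its centre
- handheld: black handheld radio standing upright, 35 by 55 mm, 168 mm high with its aerial, bystander; origin under its centre
- screwdriver: yellow screwdriver lying on the bench, bystander
- wrench: steel wrench lying on the bench, bystander
There are look-alikes about, which are no part of the job. Of the things like the tester, leave any that is pink; of the rest the smaller one is meant.

How it is judged:
By the outcome, as a careful person would: the job done as asked, in the order asked, and still so for the second after the job is handed in, with the robot touching nothing.
It also fails if it takes over 72 s, if anything falls off the work surface, if the arm or the gripper's body presses on something with over 40 N, if the wrist force passes 120 N, or if a joint passes its speed limit or range.

### The arm

A 6-joint arm with a two-finger parallel gripper is mounted at the origin on the work surface. World frame = base frame: x ahead of the robot, y to its left, z up, the work surface at z = 0. Lengths are in mm, angles in degrees, forces in N, time in s.
With the tool pointing down it reaches from about 350 to 850 mm from the base axis. Payload 8.1 kg.
Tool frame: the origin (TCP) lies midway between the tips of the shut fingers; the grasp point (between the pads) lies 19 mm behind it; z points along the fingers, y is the line along which they close (so a half turn about z gives the same grasp; the last joint's range is limited). The gripper opens to 85 mm and grips with 20 to 120 N. Pads are 22 mm wide; open, the fingers measure 114 mm over their backs; the gripper's body (76 mm by 85 mm) begins 54 mm behind the grasp point. The pads swing forward as they close: fully open they stand 13 mm farther back than shut.
Start: joints at [-77.086, 7.471, 85.268, -0, 87.261, -4.893], TCP at [183.512, -571.252, 231.292] pointing down, gripper open.
Joint ranges: [-169.43, 169.43], [-51.17, 129.36], [1.28, 143.12], [-76.62, 256.62], [0, 156.53], [-152.29, 152.29]. Speed limits (degrees/s): [136.94, 136.94, 159.86, 180, 180, 180].

### API

Orientations are given as [roll, pitch, yaw] about the fixed x, y, z axes, in that order (R = Rz(yaw) Ry(pitch) Rx(roll)).
In Python, from bench import sensors, optics, r gives the robot as it stands.
- The arm moves only by the tool apply_moves, never from a script. Its argument "targets" is a list of rows, each a list of 7 numbers: the shift along the tool's x, y, z in mm, then the turn, a rotation vector about the tool's x, y, z in rad, then the closure, from 0 (fully open) to 1 (shut). In form: [[x, y, z, wx, wy, wz, claw], ...]. A call has 1 to 20 rows; each row shifts and turns the commanded pose from where the row before left it, along the tool's axes as they then stand; what a row does not reach is not made up. A row lasts 1/8 s, in which the tool goes at most 62.5 mm and 10.7 degrees, less where a joint would pass 70% of its speed; a pose out of reach is approached as far as the arm can. A call is refused whole if a number of a shift passes 62.5 or a number of a turn 0.188, either way. A call with a gripper value outside its range is refused whole. The fingers move at their own pace and stop on an object; "force" is the grip in N (left out, the last holds). Time passes only in rows, so rows that do not move let the fingers close. It gives the time, the measured TCP pose, the force, the opening and the grip force at its end, in the units of the state.
- sensors.sense(): the state, without advancing time (a new reading comes with each control period).
- optics.snapshot(name): name is "side" or "top"; returns the picture (384x512x3 uint8, red, green, blue); there is no depth.
- optics.get_calibration(name): a dict with "camera_matrix" (3x3 intrinsics, pixels), "dist_coeffs" ([k1, k2, p1, p2, k3] as OpenCV has them; the pictures are not rectified), "pose" (4x4, takes a point from camera to world coordinates). Camera axes: x right, y down, z forward; pixel columns grow to the right and rows downward; lengths in mm; the calibration is good to about 2 mm. A picture is of the moment at which its call begins. get_calibration takes no time and is no camera call.
- r.hand_in(): hands the job in; it is judged then, once.
The state is a dict: "time": time; "joint_pos": joint angles; "qd": joint speeds; "joint_efforts": joint torques, N m; "tool_pos": TCP position; "tcp_rot": TCP orientation; "ft_force": force on the tool from outside, world axes, zero at the start; "wrist_torque": the same for the moment, N m; "finger_gap": finger opening in mm; "grip_force": force on a finger pad.
Only numpy, scipy, OpenCV 4.12 (cv2) and the standard library are available. Lean on these libraries where they do the work, as an engineer would, in place of code of your own. Each camera call takes 0.05 s, during which the arm holds its last target. There are 200 camera calls.

## Working session

There is one attempt and no reset: what is moved stays moved. The work goes in short steps, Python scripts to look and compute and a tool call to move; the robot and the scene stay as the last step left them, time stands still between calls to the robot, and variables do not carry over. Pictures are saved under pics/ and viewed, at most 10 in all, crops included, and the job is handed in when it is done.

Besides the shell and the picture viewer there is one more tool, called after ">>>" as a command line: name --pt "numbers of a row" for each row, then --argument value for the rest. apply_moves: Moves the arm, as the interface text tells. Its arguments: {"type":"object","properties":{"targets":{"type":"array"},"force":{"type":"number"}},"required":["targets"]}

```bash
mkdir -p pics; python3 - <<'E'
from bench import sensors, optics, r
import cv2,numpy as np
for n in("side","top"):
    im=optics.snapshot(n); cv2.imwrite(f"pics/{n}0.png",im[:,:,::-1])
    c=optics.get_calibration(n); print(n,np.round(c["camera_matrix"],1).tolist(),c["dist_coeffs"],np.round(c["pose"],3).tolist())
print(sensors.sense())
E
```

```text
side [[349.4, 0.0, 259.9], [0.0, 349.4, 194.5], [0.0, 0.0, 1.0]] [0.01236606 0.         0.         0.         0.        ] [[-0.915, -0.218, 0.34, 125.328], [-0.404, 0.483, -0.776, 831.894], [0.005, -0.848, -0.53, 654.876], [0.0, 0.0, 0.0, 1.0]]
top [[494.9, 0.0, 252.4], [0.0, 494.9, 192.1], [0.0, 0.0, 1.0]] [-0.20343173  0.          0.          0.          0.        ] [[0.005, -0.986, 0.164, 231.615], [-1.0, -0.005, 0.001, -15.958], [-0.001, -0.164, -0.986, 1582.77], [0.0, 0.0, 0.0, 1.0]]
{'time': 0.1, 'joint_pos': array([-7.70853423e+01,  7.51178437e+00,  8.53254683e+01, -4.66538679e-04,
        8.72638064e+01, -4.89499227e+00]), 'qd': array([ 0.02590951, -0.08453289, -0.10315611, -0.02040686, -0.09826661,
        0.08515457]), 'joint_efforts': array([ 1.42186524e-03, -5.70947957e+01, -5.01942766e+01, -3.82438275e-04,
        8.07077828e-03,  2.37107827e-05]), 'tool_pos': array([ 183.39406168, -570.73020368,  230.31562254]), 'tcp_rot': array([-1.79899270e+02, -8.15908463e-03,  1.78096654e+01]), 'ft_force': array([1.07724527, 0.80450729, 0.60503207]), 'wrist_torque': array([ 0.02846566,  0.05002554, -0.01630772]), 'grip_force': 0.0, 'finger_gap': 85.08800374321065}
```

View pics/side0.png

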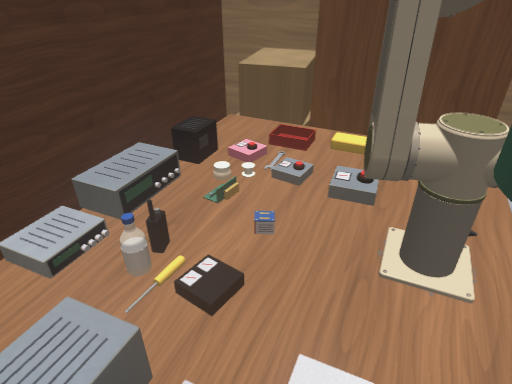

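View pics/top0.png

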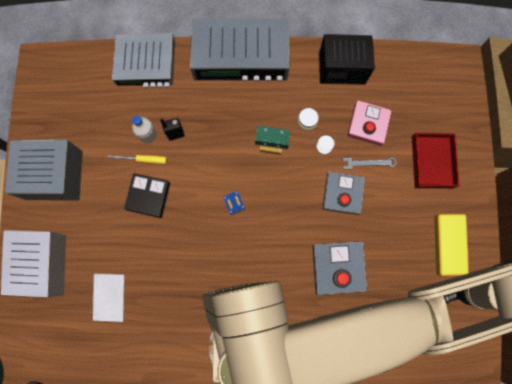

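The side view shows the module at (265,223), the jig at (222,188), the small grey tester at (293,170) with its button at (299,166). In the top view they are at (234,203), (272,138) and (345,192), with the button at (344,200). The pink tester and the larger grey one (340,268) are the look-alikes. Next I'll enlarge the crops.

```bash
python3 - <<'E'
import cv2,numpy as np
s=cv2.imread("pics/side0.png");t=cv2.imread("pics/top0.png")
def cr(im,cx,cy,w=22,h=24):
    c=cv2.resize(im[cy-h:cy+h,cx-w:cx+w],None,fx=6,fy=6,interpolation=cv2.INTER_CUBIC)
    for k in range(0,2*w,10): cv2.putText(c,str(cx-w+k),(k*6,8),0,.3,(255,255,255),1);cv2.line(c,(k*6,8),(k*6,14),(255,255,255),1)
    for k in range(0,2*h,10): cv2.putText(c,str(cy-h+k),(0,k*6+10),0,.3,(0,255,255),1);cv2.line(c,(0,k*6),(6,k*6),(0,255,255),1)
    return c
o=np.vstack([np.hstack([cr(s,265,224),cr(s,224,188),cr(s,293,170)]),np.hstack([cr(t,234,203),cr(t,272,138),cr(t,345,192)])])
cv2.imwrite("pics/crops0.png",o);print(o.shape)
E
```

```text
(576, 792, 3)
```

View pics/crops0.png

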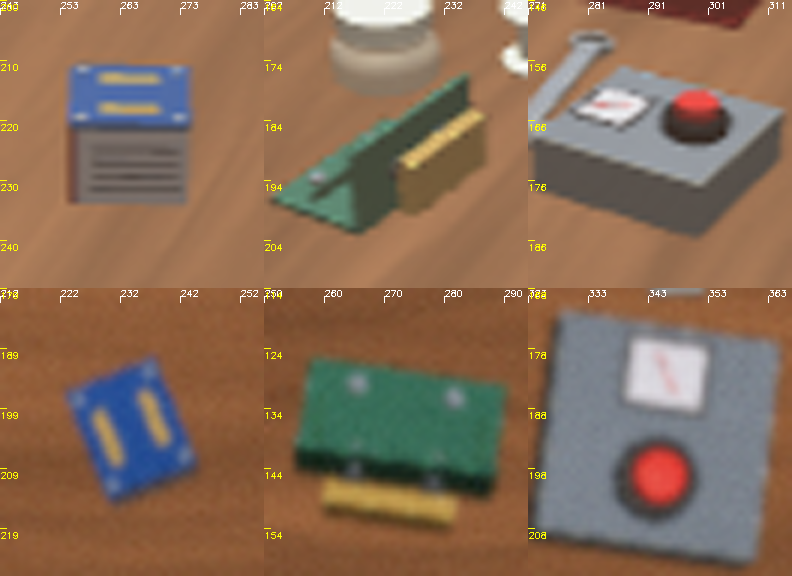

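```bash
cat > geo.py <<'E'
import cv2,numpy as np
from scipy.optimize import least_squares
from bench import optics
C={n:optics.get_calibration(n) for n in("side","top")}
def proj(n,P):
    c=C[n];T=np.linalg.inv(np.array(c["pose"]))
    return cv2.projectPoints(np.atleast_2d(P).astype(float),cv2.Rodrigues(T[:3,:3])[0],T[:3,3],np.array(c["camera_matrix"]),np.array(c["dist_coeffs"]))[0][:,0]
def Rz(a): a=np.radians(a);return np.array([[np.cos(a),-np.sin(a),0],[np.sin(a),np.cos(a),0],[0,0,1]])
def tri(us,ut):
    "point from a pixel in each view"
    f=lambda p:np.r_[proj("side",p)[0]-us,proj("top",p)[0]-ut]
    s=least_squares(f,[500,0,20]);return s.x,np.abs(s.fun).max()
def fit(obs,x0,freez=True):
    "obs: (cam, local xyz, uv); pose x,y,yaw,z"
    f=lambda q:np.concatenate([proj(n,Rz(q[2])@np.array(P)+[q[0],q[1],q[3]])[0]-uv for n,P,uv in obs])
    s=least_squares(f,x0,loss="soft_l1");return s.x,f(s.x).reshape(-1,2)
E
python3 - <<'E'
from geo import *
S=lambda c,r,u,v:(([243,202,271][c])+(u-264*c+.5)/6-.5,([200,164,146][c])+(v+.5)/6-.5)
T=lambda c,r,u,v:(([212,250,323][c])+(u-264*c+.5)/6-.5,([179,114,168][c])+(v-288+.5)/6-.5)
s=lambda c,u,v:S(c,0,u,v); t=lambda c,u,v:T(c,1,u,v)
# module: +x = left in side / up in top ; +y = left in top, towards side cam
mod=[("top",(30,25,50),t(0,66,391)),("top",(30,-25,50),t(0,156,358)),("top",(-30,-25,50),t(0,198,467)),("top",(-30,25,50),t(0,110,502)),
("side",(30,-25,50),s(0,69,66)),("side",(-30,-25,50),s(0,191,67)),("side",(-30,25,50),s(0,190,129)),("side",(30,25,50),s(0,76,128)),
("side",(-30,25,0),s(0,187,204)),("side",(30,25,0),s(0,77,204))]
jig=[("top",(91,55,0),t(1,310,359)),("top",(91,-55,0),t(1,506,385)),
("top",(12,35,45),t(1,325,479)),("top",(0,35,45),t(1,322,504)),("top",(0,-35,45),t(1,453,525)),("top",(12,-35,45),t(1,457,499)),
("side",(0,35,45),s(1,405,167)),("side",(0,-35,45),s(1,485,117)),("side",(0,35,11),s(1,405,213)),("side",(0,-35,11),s(1,486,165)),
("side",(25,55,0),s(1,356,232)),("side",(25,-55,55),s(1,468,76)),("side",(91,55,0),s(1,272,200))]
tst=[("top",(60,60,44),t(2,558,313)),("top",(60,-60,44),t(2,776,340)),("top",(-60,-60,44),t(2,753,562)),("top",(-60,60,44),t(2,536,533)),
("side",(-60,60,44),s(2,702,184)),("side",(-60,-60,44),s(2,783,109)),("side",(60,60,44),s(2,534,131)),("side",(60,-60,44),s(2,620,68)),("side",(-60,60,0),s(2,698,236))]
for nm,o,y in(("module",mod,20),("jig",jig,-7),("tester",tst,-7)):
    q,e=fit(o,[550,0,y,0]);print(nm,np.round(q,1));print(np.round(e,1).tolist())
# independent heights
print("lid centre",tri(np.mean([o[2] for o in mod if o[0]=="side" and o[1][2]==50],0),np.mean([o[2] for o in mod if o[0]=="top"],0)))
print("bar top front L",tri(jig[6][2],jig[3][2]),"R",tri(jig[7][2],jig[4][2]))
print("button top",tri(s(2,697,104),t(2,660,474)))
E
```

```text
module [454.9  44.9  22.9  -3. ]
[[0.1, 0.7], [-0.2, 0.2], [0.1, -0.5], [0.0, -0.3], [0.7, 0.1], [-0.0, 0.2], [0.5, -0.4], [-1.0, -0.6], [0.5, 0.5], [-1.1, 0.2]]
jig [623.2 -69.1  -9.2  -1.3]
[[0.2, -0.4], [0.2, 0.6], [-0.0, -0.3], [-0.1, -0.9], [-0.4, -0.9], [-0.5, -0.1], [1.0, -0.1], [-0.0, -0.5], [1.4, 0.8], [0.1, -0.2], [0.3, 0.8], [0.3, -0.4], [-0.5, 0.4]]
tester [ 488.8 -304.6   -7.4   -1. ]
[[-0.1, -0.4], [0.3, 0.1], [0.5, 0.0], [-0.6, -0.1], [0.3, -0.1], [0.4, -0.5], [-0.6, 0.6], [-0.1, -0.8], [0.2, 1.7]]
lid centre (array([454.97652498,  44.98641995,  45.97159255]), np.float64(0.02463800756714818))
bar top front L (array([628.81138965, -33.88760902,  42.92377291]), np.float64(0.8919937960336313)) R (array([ 616.56600676, -104.57262812,   41.059779  ]), np.float64(0.39202880486064373))
button top (array([ 465.18275879, -302.7215997 ,   60.42277336]), np.float64(0.2064247378174855))
```

The fit puts the module at (455, 45) with yaw 23°, the bar middle at (623, −69) with jig yaw about −9.3°, and the button top at (465, −303, 60). Heights and sizes match the text to within a few mm. Now I'll move above the module.

>>> apply_moves --pt "32 -36 5 0 0 0 0" --pt "32 -36 5 0 0 0 0" --pt "32 -36 5 0 0 0 0" --pt "32 -36 5 0 0 0 0" --pt "32 -36 5 0 0 0 0" --pt "32 -36 5 0 0 0 0" --pt "32 -36 5 0 0 0 0" --pt "32 -36 5 0 0 0 0" --pt "32 -36 5 0 0 0 0" --pt "32 -36 5 0 0 0 0" --pt "32 -36 5 0 0 0 0" --pt "32 -36 5 0 0 0 0" --pt "32 -36 5 0 0 0 0" --pt "32 -36 5 0 0 0 0" --pt "0 0 0 0 0 -0.089 0" --pt "0 0 0 0 0 0 0" --force 60

```text
time: 2.1
tool_pos: [455.5, 46.1, 160.7]
tcp_rot: [-180.0, 0.1, 23.0]
ft_force: [-0.2, -0.5, -0.0]
finger_gap: 85.6
grip_force: 0.0
```

```bash
cat >> geo.py <<'E'
from scipy.spatial.transform import Rotation as Ro
def step(p,rpy,now=None):
    "total tool-frame shift and turn (rad) from the pose now to a world pose"
    from bench import sensors
    s=sensors.sense() if now is None else now
    R=Ro.from_euler("xyz",s["tcp_rot"],degrees=True);G=Ro.from_euler("xyz",rpy,degrees=True)
    return np.round(R.inv().apply(np.array(p)-s["tool_pos"]),1),np.round((R.inv()*G).as_rotvec(),4)
def look(tag,boxes,k=6):
    "boxes: (cam,cx,cy,w,h) crops, side by side, enlarged"
    o=[]
    for n,cx,cy,w,h in boxes:
        im=optics.snapshot(n)[:,:,::-1]
        c=cv2.resize(im[cy-h:cy+h,cx-w:cx+w],None,fx=k,fy=k,interpolation=cv2.INTER_CUBIC)
        for j in range(0,2*w,10): cv2.putText(c,str(cx-w+j),(j*k,8),0,.3,(255,255,255),1);cv2.line(c,(j*k,8),(j*k,14),(255,255,255),1)
        for j in range(0,2*h,10): cv2.putText(c,str(cy-h+j),(0,j*k+10),0,.3,(0,255,255),1);cv2.line(c,(0,j*k),(6,j*k),(0,255,255),1)
        o.append(c)
    cv2.imwrite(f"pics/{tag}.png",np.hstack(o))
E
python3 - <<'E'
from geo import *
from bench import sensors
s=sensors.sense();print({k:np.round(v,2) for k,v in s.items()})
print(step([455,45,12],[180,0,22.9]))
E
```

```text
{'time': np.float64(2.1), 'joint_pos': array([-6.300e-01, -1.252e+01,  1.121e+02, -1.000e-02,  8.048e+01,
        6.640e+01]), 'qd': array([-1.33, -0.79,  0.25,  0.01,  0.05,  2.71]), 'joint_efforts': array([ 8.400e-01, -3.705e+01, -4.893e+01,  9.000e-02, -3.000e-02,
       -9.000e-01]), 'tool_pos': array([455.53,  46.13, 160.75]), 'tcp_rot': array([-1.7998e+02,  7.0000e-02,  2.2960e+01]), 'ft_force': array([-0.23, -0.52, -0.01]), 'wrist_torque': array([ 0.04, -0.01, -0.01]), 'grip_force': np.float64(0.0), 'finger_gap': np.float64(85.58)}
(array([ -0.8,   0.9, 148.8]), array([-0.0004,  0.0012,  0.0011]))
```

>>> apply_moves --pt "-0.5 0.8 40 0 0 0 0" --pt "0 0 40 0 0 0 0" --pt "0 0 40 0 0 0 0" --pt "0 0 20 0 0 0 0" --pt "0 0 8 0 0 0 0" --pt "0 0 0 0 0 0 0.5" --pt "0 0 0 0 0 0 0.8" --pt "0 0 0 0 0 0 1" --pt "0 0 0 0 0 0 1" --pt "0 0 0 0 0 0 1" --pt "0 0 0 0 0 0 1" --force 60

```text
time: 3.48
tool_pos: [457.0, 44.8, 14.8]
tcp_rot: [180.0, -0.1, 22.9]
ft_force: [-0.8, 0.1, 8.1]
finger_gap: 49.2
grip_force: 64.6
```

>>> apply_moves --pt "0 0 -10 0 0 0 1" --pt "0 0 -10 0 0 0 1" --pt "15 34.6 0 0 0 0 1" --pt "15 34.6 0 0 0 0 1" --pt "15 34.6 0 0 0 0 1" --pt "15 34.6 0 0 0 0 1" --pt "0 0 0 0 0 0.1124 1" --pt "0 0 0 0 0 0.1124 1" --pt "0 0 0 0 0 0.1124 1" --pt "0 0 0 0 0 0.1124 1" --pt "0 0 0 0 0 0.1124 1" --pt "0 0 0 0 0 0 1" --pt "0 0 0 0 0 0 1"

```text
time: 5.1
tool_pos: [564.7, -59.4, 33.3]
tcp_rot: [180.0, 0.0, -9.1]
ft_force: [0.1, 0.1, -6.5]
finger_gap: 49.2
grip_force: 65.3
```

```bash
python3 - <<'E'
from geo import *
look("pre1",[("side",238,190,40,36),("top",255,150,26,36)])
print(step([593.4,-64.2,14.8],[180,0,-9.3]))
E
```

```text
(array([29. ,  0.1, 18.5]), array([0.    , 0.0001, 0.0017]))
```

View pics/pre1.png

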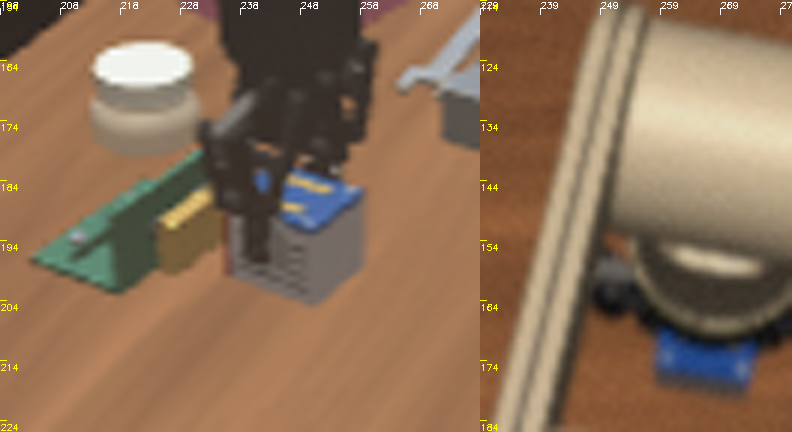

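```bash
python3 - <<'E'
from geo import *
s=lambda u,v:(198+(u+.5)/6-.5,154+(v+.5)/6-.5); t=lambda u,v:(229+(u-480+.5)/6-.5,114+(v+.5)/6-.5)
o=[("side",(-30,25,50),s(312,229)),("side",(-30,-25,50),s(363,190)),("side",(-30,25,0),s(315,304)),("side",(-30,-25,0),s(363,265)),
("top",(-30,25,50),t(657,378)),("top",(-30,-25,50),t(750,386))]
q,e=fit(o,[565,-60,-9,15]);print(np.round(q,1),np.round(e,1).tolist())
E
```

```text
[563.6 -58.8  -7.8  17.7] [[0.6, 0.0], [0.3, -0.2], [0.2, 0.5], [0.3, 0.0], [-0.4, -1.4], [-0.0, -0.5]]
```

>>> apply_moves --pt "0 0.5 10 0 0 0.002 1" --pt "0 0 6 0 0 0 1" --pt "10 0 2 0 0 0 1" --pt "8 0 0 0 0 0 1" --pt "4 0 0 0 0 0 1" --pt "0 0 0 0 0 0 1" --pt "0 0 0 0 0 0 1"

```text
time: 6.08
tool_pos: [586.2, -63.5, 15.0]
tcp_rot: [-180.0, 0.0, -9.4]
ft_force: [0.4, 0.7, -7.3]
finger_gap: 49.2
grip_force: 65.4
```

>>> apply_moves --pt "0 0 0.7 0 0 0 1" --pt "2 0 0 0 0 0 1" --pt "2 0 0 0 0 0 1" --pt "2 0 0 0 0 0 1" --pt "0 0 0 0 0 0 1"

```text
time: 6.7
tool_pos: [593.0, -64.6, 14.9]
tcp_rot: [180.0, -0.0, -9.4]
ft_force: [-1.3, 0.6, -0.3]
finger_gap: 49.1
grip_force: 66.1
```

Fz is now about 0, so the module is resting on the bench and just touching the bar. I'll push on slowly.

>>> apply_moves --pt "2 0 0 0 0 0 1" --pt "1.5 0 0 0 0 0 1" --pt "1 0 0 0 0 0 1" --pt "0 0 0 0 0 0 1"

```text
time: 7.2
tool_pos: [596.6, -65.2, 14.9]
tcp_rot: [180.0, 0.1, -9.4]
ft_force: [-6.8, 1.8, 5.1]
finger_gap: 49.1
grip_force: 66.7
```

>>> apply_moves --pt "1 0 -0.1 0 0 0 1" --pt "1 0 0 0 0 0 1" --pt "0 0 0 0 0 0 1"

```text
time: 7.58
tool_pos: [598.3, -65.4, 14.9]
tcp_rot: [-180.0, 0.1, -9.4]
ft_force: [-6.9, 0.9, 4.3]
finger_gap: 49.2
grip_force: 66.8
```

>>> apply_moves --pt "1 0 0 0 0 0 1" --pt "0 0 0 0 0 0 1"

```text
time: 7.82
tool_pos: [599.1, -65.5, 14.9]
tcp_rot: [-180.0, 0.1, -9.4]
ft_force: [-9.3, 2.2, 5.9]
finger_gap: 49.4
grip_force: 66.9
```

>>> apply_moves --pt "1 0 0 0 0 0 1" --pt "0 0 0 0 0 0 1"

```text
time: 8.07
tool_pos: [599.1, -65.5, 15.0]
tcp_rot: [180.0, 0.2, -9.4]
ft_force: [-15.4, 2.3, 11.8]
finger_gap: 48.8
grip_force: 67.5
```

>>> apply_moves --pt "1 0 0 0 0 0 1" --pt "0 0 0 0 0 0 1"

```text
time: 8.32
tool_pos: [599.2, -65.6, 15.0]
tcp_rot: [180.0, 0.3, -9.4]
ft_force: [-20.2, 3.1, 16.7]
finger_gap: 49.1
grip_force: 68.1
```

>>> apply_moves --pt "-1 0 0 0 0 0 1" --pt "0 0 0 0 0 0 0.5" --pt "0 0 0 0 0 0 0.2" --pt "0 0 0 0 0 0 0" --pt "0 0 0 0 0 0 0" --pt "0 0 -10 0 0 0 0" --pt "0 0 -40 0 0 0 0" --pt "0 0 -50 0 0 0 0" --pt "0 0 -50 0 0 0 0" --force 30

```text
time: 9.45
tool_pos: [600.8, -65.9, 166.9]
tcp_rot: [-180.0, -0.0, -9.4]
ft_force: [0.5, -0.5, 0.2]
finger_gap: 85.5
grip_force: 0.0
```

```bash
python3 - <<'E'
from geo import *
look("rel1",[("side",232,188,34,30),("top",268,148,24,30)])
print(step([464.5,-303,90],[180,0,-9.4]))
E
```

```text
(array([-101.3,  256.1,   82.4]), array([ 0.0003, -0.013 , -0.0001]))
```

View pics/rel1.png

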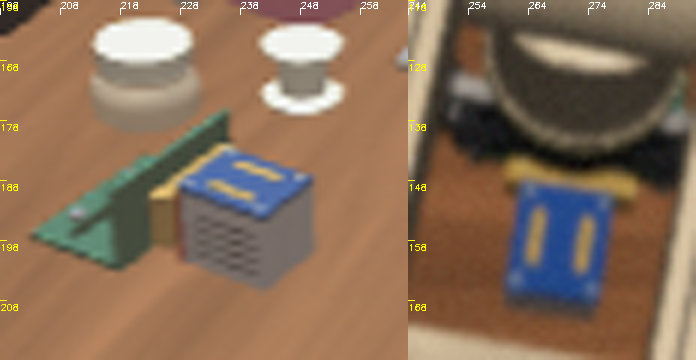

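```bash
python3 - <<'E'
from geo import *
from bench import sensors
im=np.mean([optics.snapshot("top").astype(float) for _ in range(3)],0)
P0=np.array([629,-70.5,0]);X=Rz(-9.3)[:,0];Y=Rz(-9.3)[:,1]
ys=np.arange(-45,46,1.)
def samp(x,z):
    uv=np.array([proj("top",P0+x*X+y*Y+[0,0,z])[0] for y in ys]).astype(np.float32)
    return cv2.remap(im.astype(np.float32),uv[:,0][None],uv[:,1][None],cv2.INTER_LINEAR)[0]
def edges(v):
    lo=np.median(np.r_[v[:4],v[-4:]]);m=(lo+np.percentile(v,80))/2;i=np.where(v>m)[0]
    f=lambda a,b:ys[a]+(m-v[a])/(v[b]-v[a])*(ys[b]-ys[a])
    return np.round([f(i[0]-1,i[0]),f(i[-1]+1,i[-1])],1)
for x in(3,6,9): v=samp(x,45-1.3);e=edges(v[:,0]+v[:,1]-2*v[:,2]+0);print("bar",x,e,e.mean())
for x in(-10,-25,-40,-52): v=samp(x,50-2);e=edges(v[:,2]-v[:,0]);print("lid",x,e,e.mean())
E
```

```text
bar 3 [-37.9  37.3] -0.3000000000000007
bar 6 [-37.2  35.9] -0.6500000000000021
bar 9 [-36.7  35.2] -0.75
lid -10 [-24.9  25.9] 0.5
lid -25 [-25.8  25.5] -0.15000000000000036
lid -40 [-26.1  25.9] -0.10000000000000142
lid -52 [-24.8  24.7] -0.05000000000000071
```

The module is centred to about 1 mm and square to the bar. Next is the button.

>>> apply_moves --pt "-16.6 42.8 0 0 0 0 1" --pt "-16.6 42.8 0 0 0 0 1" --pt "-16.6 42.8 0 0 0 0 1" --pt "-16.6 42.8 0 0 0 0 1" --pt "-16.6 42.8 0 0 0 0 1" --pt "-16.6 42.8 0 0 0 0 1" --pt "0 0 40 0 0 0 1" --pt "0 0 38 0 0 0 1" --pt "0 0 10 0 0 0 1" --pt "0 0 0 0 0 0 1"

```text
time: 10.95
tool_pos: [459.9, -302.2, 75.7]
tcp_rot: [-179.9, 0.1, -9.4]
ft_force: [-0.4, -0.3, -0.5]
finger_gap: -0.0
grip_force: 0.0
```

```bash
python3 - <<'E'
from geo import *
look("btn",[("side",293,158,30,34),("top",345,192,30,34)])
print(step([466,-303.5,62],[180,0,-9.4]))
E
```

```text
(array([ 4.5, -0.7, 16. ]), array([ 0.0008, -0.0015,  0.0002]))
```

View pics/btn.png

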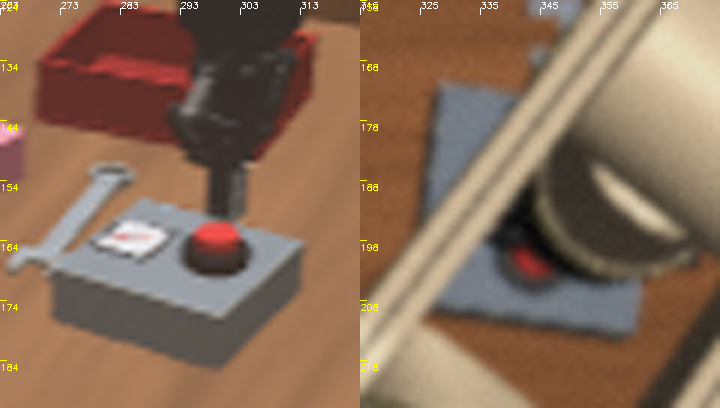

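The fingertips are above the red button, which is at about (299,163) in the side view. I'll correct by 4.5 mm and press.

>>> apply_moves --pt "4.5 -0.7 8 0 0 0 1" --pt "0 0 4 0 0 0 1" --pt "0 0 2 0 0 0 1" --pt "0 0 0 0 0 0 1"

```text
time: 11.55
tool_pos: [465.7, -303.2, 63.2]
tcp_rot: [180.0, -0.1, -9.4]
ft_force: [1.7, 0.5, 2.6]
finger_gap: 0.2
grip_force: 1.5
```

>>> apply_moves --pt "0 0 3 0 0 0 1" --pt "0 0 2 0 0 0 1" --pt "0 0 0 0 0 0 1"

```text
time: 11.92
tool_pos: [465.8, -303.3, 59.8]
tcp_rot: [180.0, -0.1, -9.4]
ft_force: [-2.6, 5.8, 19.4]
finger_gap: -0.2
grip_force: 9.6
```

>>> apply_moves --pt "0 0 1 0 0 0 1" --pt "0 0 0 0 0 0 1"

```text
time: 12.18
tool_pos: [465.9, -303.4, 59.7]
tcp_rot: [180.0, -0.1, -9.4]
ft_force: [-7.6, 8.3, 26.8]
finger_gap: -0.1
grip_force: 13.2
```

```bash
python3 - <<'E'
from geo import *
look("btn2",[("side",298,163,20,20)])
a=optics.snapshot("side")[150:176,285:313].astype(int);print("red px",((a[:,:,0]>150)&(a[:,:,1]<90)).sum())
b=cv2.imread("pics/side0.png")[150:176,285:313,::-1].astype(int);print("red px up",((b[:,:,0]>150)&(b[:,:,1]<90)).sum())
E
```

```text
red px 13
red px up 17
```

View pics/btn2.png

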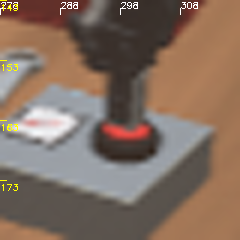

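The button is visibly pushed in and against its stop: force is rising with no further travel. I'll release it, go back over the module and regrip.

>>> apply_moves --pt "0 0 -10 0 0 0 1" --pt "0 0 -40 0 0 0 1" --pt "0 0 -50 0 0 0 0.5" --pt "16 -42.8 0 0 0 0 0" --pt "16 -42.8 0 0 0 0 0" --pt "16 -42.8 0 0 0 0 0" --pt "16 -42.8 0 0 0 0 0" --pt "16 -42.8 0 0 0 0 0" --pt "16 -42.8 0 0 0 0 0" --pt "0 0 0 0 0 0 0" --force 60

```text
time: 13.52
tool_pos: [602.1, -62.6, 155.7]
tcp_rot: [-180.0, 0.1, -9.2]
ft_force: [-0.5, -0.3, 0.2]
finger_gap: 85.8
grip_force: 0.0
```

```bash
python3 - <<'E'
from geo import *
from bench import sensors
im=optics.snapshot("side")[150:176,285:313].astype(int);print("red px",((im[:,:,0]>150)&(im[:,:,1]<90)).sum())
print(step([599.2,-65.5,15],[180,0,-9.4]),sensors.sense()["joint_pos"].round(3).tolist(),sensors.sense()["tool_pos"].round(2))
E
```

```text
red px 18
(array([ -1.8,   1.6, 140.7]), array([0.0003, 0.0019, 0.0024])) [-10.933, 10.947, 89.399, -0.023, 79.762, 88.335] [601.49 -64.19 155.7 ]
```

>>> apply_moves --pt "-2 1.6 50 0 0 0 0" --pt "0 0 50 0 0 0 0" --pt "0 0 30 0 0 0 0" --pt "0 0 10.5 0 0 0 0" --pt "0 0 0 0 0 0 0" --pt "0 0 0 0 0 0 0.6" --pt "0 0 0 0 0 0 1" --pt "0 0 0 0 0 0 1" --pt "0 0 0 0 0 0 1" --pt "0 0 0 0 0 0 1" --pt "-6 0 -0.5 0 0 0 1" --pt "-10 0 -1 0 0 0 1" --pt "-20 0 -10 0 0 0 1" --pt "-20 0 -20 0 0 0 1" --pt "0 0 -20 0 0 0 1" --pt "0 0 0 0 0 0 1" --force 60

```text
time: 15.58
tool_pos: [544.0, -57.4, 68.2]
tcp_rot: [180.0, -0.0, -9.4]
ft_force: [0.5, 0.6, -7.0]
finger_gap: 49.2
grip_force: 64.2
```

```bash
python3 - <<'E'
from geo import *
print(step([480,110,67],[180,0,90]))
E
```

```text
(array([ -90.5, -154.7,    1.1]), array([ 8.0000e-04, -5.0000e-04, -1.7349e+00]))
```

>>> apply_moves --pt "-22.5 -38.7 0 0 0 0 1" --pt "-22.5 -38.7 0 0 0 0 1" --pt "-22.5 -38.7 0 0 0 0 1" --pt "-22.5 -38.7 0 0 0 0 1" --pt "0 0 0 0 0 -0.1735 1" --pt "0 0 0 0 0 -0.1735 1" --pt "0 0 0 0 0 -0.1735 1" --pt "0 0 0 0 0 -0.1735 1" --pt "0 0 0 0 0 -0.1735 1" --pt "0 0 0 0 0 -0.1735 1" --pt "0 0 0 0 0 -0.1735 1" --pt "0 0 0 0 0 -0.1735 1" --pt "0 0 0 0 0 -0.1735 1" --pt "0 0 0 0 0 -0.1735 1" --pt "0 0 35 0 0 0 1" --pt "0 0 12 0 0 0 1" --pt "0 0 5 0 0 0 1" --pt "0 0 0 0 0 0 1"

```text
time: 17.82
tool_pos: [479.6, 109.8, 17.6]
tcp_rot: [-179.8, 0.0, 90.0]
ft_force: [-18.4, -2.8, 27.3]
finger_gap: 49.1
grip_force: 71.2
```

>>> apply_moves --pt "0 0 -1.5 0 0 0 1" --pt "0 0 0 0 0 0 1"

```text
time: 18.08
tool_pos: [480.2, 109.9, 17.7]
tcp_rot: [-179.9, 0.0, 90.0]
ft_force: [-6.3, -0.0, 9.7]
finger_gap: 49.5
grip_force: 69.1
```

```bash
python3 - <<'E'
from geo import *
look("regrip",[("side",232,240,36,36),("top",215,190,26,36)])
E
```

```text
(no output)
```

View pics/regrip.png

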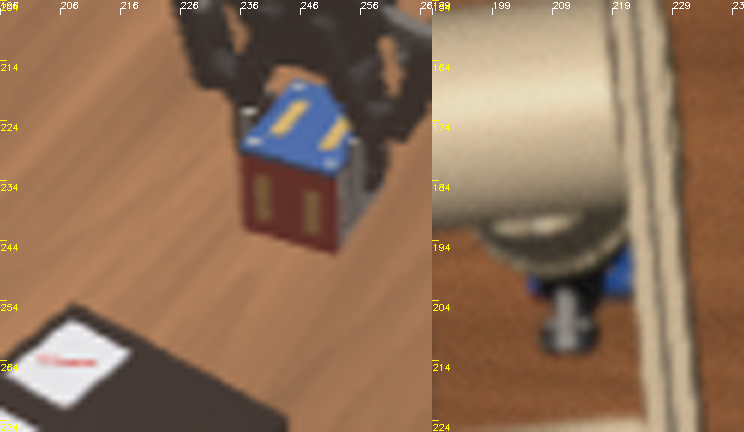

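The module is flat on the bench, with its red end facing the side camera. I'll release it, back off and swing the tool sideways.

>>> apply_moves --pt "0 0 -0.5 0 0 0 1" --pt "0 0 0 0 0 0 0.5" --pt "0 0 0 0 0 0 0" --pt "0 0 0 0 0 0 0" --pt "0 0 -10 0 0 0 0" --pt "0 0 -60 0 0 0 0" --pt "0 0 -60 0 0 0 0" --pt "-33 0 0 0 0 0 0" --pt "-33 0 0 0 0 0 0" --pt "0 0 0 0 0.1745 0 0" --pt "0 0 0 0 0.1745 0 0" --pt "0 0 0 0 0.1745 0 0" --pt "0 0 0 0 0.1745 0 0" --pt "0 0 0 0 0.1745 0 0" --pt "0 0 0 0 0.1745 0 0" --pt "0 0 0 0 0 0 0"

```text
time: 20.18
tool_pos: [479.5, 43.4, 144.8]
tcp_rot: [-179.2, -60.2, 89.1]
ft_force: [-0.3, -0.5, -0.3]
finger_gap: 85.5
grip_force: 0.0
```

```bash
python3 - <<'E'
from geo import *
from bench import sensors
s=sensors.sense();print(s["joint_pos"].round(1).tolist())
R=Ro.from_euler("xyz",s["tcp_rot"],degrees=True).as_matrix();print(R.round(3))
z=np.array([0,np.cos(np.pi/6),-.5]);G=Ro.from_matrix(np.c_[np.cross([1,0,0],z),[1,0,0],z]).as_euler("xyz",degrees=True);print(G)
print(step([480,44,70],G))
E
```

```text
[-35.0, 17.7, 104.1, 46.1, 99.3, -44.7]
[[ 0.007  1.    -0.001]
 [ 0.496 -0.003  0.868]
 [ 0.868 -0.007 -0.496]]
[180. -60.  90.]
(array([-64.6,   1.1,  37.7]), array([-0.0013, -0.0042, -0.0074]))
```

>>> apply_moves --pt "-20 0.4 12 0 0 -0.004 0" --pt "-20 0.4 12 0 0 -0.003 0" --pt "-20 0.3 12 0 0 0 0" --pt "-4.6 0 1.7 0 0 0 0" --pt "0 0 0 0 0 0 0"

```text
time: 20.8
tool_pos: [482.9, 44.2, 74.2]
tcp_rot: [179.1, -59.9, 91.0]
ft_force: [0.3, -0.8, -0.2]
finger_gap: 85.1
grip_force: 0.0
```

```bash
python3 - <<'E'
from geo import *
from bench import sensors
s=sensors.sense();print(s["joint_pos"].round(1).tolist())
print(step([480,126,22.5],[180,-60,90]))
E
```

```text
[-34.6, 25.4, 103.3, 45.5, 94.0, -50.5]
(array([-3.6, -3. , 96.7]), array([0.0001, 0.0025, 0.0091]))
```

>>> apply_moves --pt "-2 -1 30 0 0 0.003 0" --pt "-1 -1 30 0 0 0.003 0" --pt "-0.6 0 25 0 0 0 0" --pt "0 0 11 0 0 0 0" --pt "0 0 0 0 0 0 0"

```text
time: 21.42
tool_pos: [480.5, 125.8, 22.4]
tcp_rot: [179.8, -60.0, 90.3]
ft_force: [0.0, -0.4, 0.1]
finger_gap: 85.4
grip_force: 0.0
```

```bash
python3 - <<'E'
from geo import *
from bench import sensors
print(sensors.sense()["joint_pos"].round(1).tolist(),sensors.sense()["ft_force"].round(1),step([480,126,22.5],[180,-60,90]))
E
```

```text
[-27.3, 27.8, 107.9, 50.5, 85.3, -51.6] [ 0.  -0.4  0.1] (array([ 0.2, -0.5,  0.2]), array([-0.0005,  0.0008,  0.0023]))
```

>>> apply_moves --pt "0 0 0 0 0 0 0.5" --pt "0 0 0 0 0 0 0.8" --pt "0 0 0 0 0 0 1" --pt "0 0 0 0 0 0 1" --pt "0 0 0 0 0 0 1" --pt "10 0 -5.8 0 0 0 1" --pt "25 0 -14.4 0 0 0 1" --pt "25 0 -14.4 0 0 0 1" --pt "0 0 0 0 0 0 1" --force 80

```text
time: 22.55
tool_pos: [481.3, 125.0, 92.3]
tcp_rot: [179.5, -59.8, 90.5]
ft_force: [0.8, -0.2, -8.1]
finger_gap: 49.1
grip_force: 84.1
```

>>> apply_moves --pt "0 0 0 0 -0.1745 0 1" --pt "0 0 0 0 -0.1745 0 1" --pt "0 0 0 0 -0.1745 0 1" --pt "0 0 0 0 -0.1745 0 1" --pt "0 0 0 0 -0.1745 0 1" --pt "0 0 0 0 -0.1745 0 1" --pt "0 0 0 0 -0.1745 0 1" --pt "0 0 0 0 -0.1745 0 1" --pt "0 0 0 0 -0.1745 0 1" --pt "0 0 0 0 0 0 1"

```text
time: 23.8
tool_pos: [477.1, 127.1, 86.4]
tcp_rot: [-179.5, 30.2, 90.6]
ft_force: [-0.5, 0.4, -7.1]
finger_gap: 49.0
grip_force: 84.3
```

```bash
python3 - <<'E'
from geo import *
from bench import sensors
s=sensors.sense();print(s["joint_pos"].round(1).tolist(),s["tcp_rot"])
z=np.array([0,-.5,-np.cos(np.pi/6)]);G=Ro.from_matrix(np.c_[np.cross([1,0,0],z),[1,0,0],z]).as_euler("xyz",degrees=True);print(G)
print(step([s["tool_pos"][0],s["tool_pos"][1],20],G))
E
```

```text
[27.8, 13.2, 100.1, -26.5, 82.9, 34.5] [-179.47306534   30.16828318   90.56345577]
[180.  30.  90.]
(array([33.4,  0.5, 57.4]), array([-0.0043,  0.003 ,  0.0085]))
```

>>> apply_moves --pt "10 0 17.2 -0.004 0.003 0.008 1" --pt "10 0 17.2 0 0 0 1" --pt "9 0 15.5 0 0 0 1" --pt "3 0 5.2 0 0 0 1" --pt "0 0 0 0 0 0 1"

```text
time: 24.42
tool_pos: [480.3, 125.5, 26.9]
tcp_rot: [179.5, 29.8, 89.5]
ft_force: [0.6, 0.5, -7.2]
finger_gap: 48.8
grip_force: 84.3
```

>>> apply_moves --pt "2 0 3.5 0 0 0 1" --pt "1.5 0 2.6 0 0 0 1" --pt "0 0 0 0 0 0 1"

```text
time: 24.8
tool_pos: [480.6, 126.0, 20.2]
tcp_rot: [179.5, 29.8, 89.5]
ft_force: [0.6, -0.4, -7.4]
finger_gap: 49.1
grip_force: 84.3
```

>>> apply_moves --pt "1 0 1.7 0 0 0 1" --pt "0 0 0 0 0 0 1"

```text
time: 25.05
tool_pos: [480.5, 126.0, 18.2]
tcp_rot: [179.5, 29.8, 89.5]
ft_force: [-0.6, -0.5, -6.9]
finger_gap: 48.9
grip_force: 84.3
```

>>> apply_moves --pt "0.7 0 1.2 0 0 0 1" --pt "0 0 0 0 0 0 1"

```text
time: 25.3
tool_pos: [480.6, 126.0, 16.8]
tcp_rot: [179.5, 29.8, 89.5]
ft_force: [-0.0, -0.3, -7.8]
finger_gap: 49.2
grip_force: 84.3
```

>>> apply_moves --pt "0.7 0 1.2 0 0 0 1" --pt "0 0 0 0 0 0 1"

```text
time: 25.55
tool_pos: [480.6, 126.0, 15.4]
tcp_rot: [179.5, 29.8, 89.5]
ft_force: [0.3, 0.2, -7.6]
finger_gap: 48.8
grip_force: 84.3
```

>>> apply_moves --pt "0.7 0 1.2 0 0 0 1" --pt "0 0 0 0 0 0 1"

```text
time: 25.8
tool_pos: [480.6, 126.0, 14.0]
tcp_rot: [179.5, 29.8, 89.5]
ft_force: [0.6, 0.3, -6.2]
finger_gap: 49.5
grip_force: 84.3
```

>>> apply_moves --pt "0.7 0 1.2 0 0 0 1" --pt "0 0 0 0 0 0 1"

```text
time: 26.05
tool_pos: [480.6, 126.0, 12.6]
tcp_rot: [179.5, 29.8, 89.5]
ft_force: [0.1, -0.3, -7.6]
finger_gap: 49.1
grip_force: 84.3
```

>>> apply_moves --pt "0.5 0 0.9 0 0 0 1" --pt "0 0 0 0 0 0 1"

```text
time: 26.3
tool_pos: [480.7, 126.1, 12.3]
tcp_rot: [179.4, 29.8, 89.5]
ft_force: [-3.0, 1.1, 1.4]
finger_gap: 49.3
grip_force: 85.2
```

>>> apply_moves --pt "0.5 0 0.9 0 0 0 1" --pt "0 0 0 0 0 0 1"

```text
time: 26.55
tool_pos: [480.8, 126.1, 12.2]
tcp_rot: [179.4, 29.9, 89.4]
ft_force: [-7.3, 2.0, 10.7]
finger_gap: 49.3
grip_force: 86.4
```

>>> apply_moves --pt "-0.5 0 -0.8 0 0 0 1" --pt "0 0 0 0 0 0 0.5" --pt "0 0 0 0 0 0 0" --pt "0 0 0 0 0 0 0" --pt "0 0 -10 0 0 0 0" --pt "0 0 -40 0 0 0 0" --pt "0 0 -50 0 0 0 0" --pt "0 0 -40 0 0 0 0" --pt "0 0 0 0 0.1745 0 0" --pt "0 0 0 0 0.1745 0 0" --pt "0 0 0 0 0.1745 0 0" --pt "0 0 0 0 0 0 0"

```text
time: 28.05
tool_pos: [480.9, 193.5, 134.5]
tcp_rot: [179.4, -0.2, 89.5]
ft_force: [-0.3, -1.0, 0.7]
finger_gap: 85.4
grip_force: 0.0
```

```bash
python3 - <<'E'
from geo import *
from bench import sensors
s=sensors.sense();print(s["joint_pos"].round(1).tolist())
print(step([480.6,128.5,17],[180,0,90]))
look("turned",[("side",225,240,36,36),("top",208,198,26,36)])
E
```

```text
[16.2, -2.0, 105.3, 0.1, 76.0, 16.7]
(array([-65.5,  -1. , 117.2]), array([ 0.0107, -0.0042, -0.0088]))
```

View pics/turned.png

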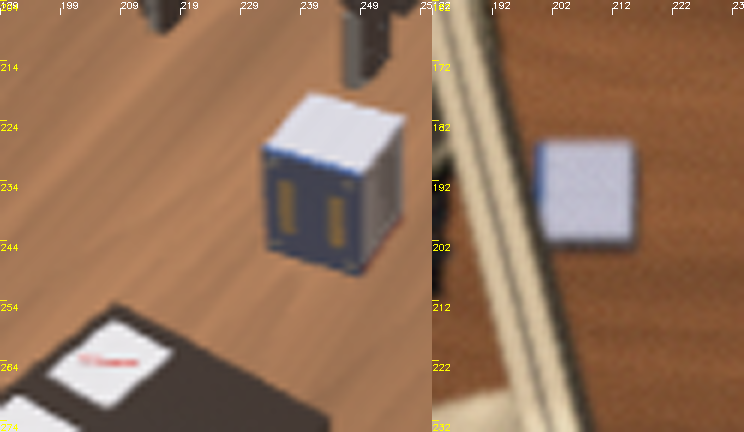

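```bash
python3 - <<'E'
from geo import *
s=lambda u,v:(189+(u+.5)/6-.5,204+(v+.5)/6-.5); t=lambda u,v:(182+(u-432+.5)/6-.5,162+(v+.5)/6-.5)
o=[("side",(25,-25,60),s(311,92)),("side",(-25,-25,60),s(406,118)),("side",(-25,25,60),s(362,174)),("side",(25,25,60),s(263,147)),("side",(25,25,0),s(266,250)),("side",(-25,25,0),s(360,276)),
("top",(25,25,60),t(541,142)),("top",(25,-25,60),t(633,142)),("top",(-25,-25,60),t(634,241)),("top",(-25,25,60),t(542,242))]
q,e=fit(o,[480,128,0,0]);print(np.round(q,1),np.round(e,1).tolist())
E
```

```text
[ 4.811e+02  1.271e+02  3.000e-01 -2.200e+00] [[0.1, -0.2], [-0.0, -0.3], [-0.1, 0.4], [0.1, 0.3], [0.4, -0.2], [0.5, 0.1], [-0.2, 0.1], [0.4, 0.1], [0.0, -0.6], [-0.6, -0.8]]
```

The module now stands on its red end with the lid facing +y, square, at (481, 127). I'll regrip it vertically, lift it and turn it towards the jig.

>>> apply_moves --pt "-33 -1 0 0.01 -0.004 -0.009 0" --pt "-33 0 0 0 0 0 0" --pt "0 0 40 0 0 0 0" --pt "0 0 40 0 0 0 0" --pt "0 0 26 0 0 0 0" --pt "0 0 10 0 0 0 0" --pt "0 0 0 0 0 0 0.5" --pt "0 0 0 0 0 0 0.8" --pt "0 0 0 0 0 0 1" --pt "0 0 0 0 0 0 1" --pt "0 0 0 0 0 0 1" --force 60

```text
time: 29.52
tool_pos: [480.3, 130.0, 18.7]
tcp_rot: [179.9, 0.0, 90.3]
ft_force: [0.5, 3.4, 7.5]
finger_gap: 49.5
grip_force: 64.1
```

```bash
python3 - <<'E'
from geo import *
from bench import sensors
s=dict(sensors.sense());print(s["tool_pos"],s["tcp_rot"],step([s["tool_pos"][0],s["tool_pos"][1],s["tool_pos"][2]+50],[180,0,-9.4]))
X=Rz(-9.3)[:,0];p=np.array([624,-69.7,0])-55*X;print(p)
print(step([p[0],p[1],s["tool_pos"][2]+50],[180,0,90]))
E
```

```text
[480.34006018 129.97628353  18.68695571] [1.79917028e+02 2.27475959e-03 9.02531590e+01] (array([ -0. ,   0.1, -50. ]), array([ 1.1000e-03, -1.2000e-03,  1.7393e+00]))
[569.7229356  -60.81178984   0.        ]
(array([-191.2,   88.6,  -49.9]), array([0.0014, 0.    , 0.0044]))
```

>>> apply_moves --pt "0 0 -10 0 0 0 1" --pt "0 0 -40 0 0 0 1" --pt "-38.2 17.8 0 0 0 0 1" --pt "-38.2 17.8 0 0 0 0 1" --pt "-38.2 17.8 0 0 0 0 1" --pt "-38.2 17.8 0 0 0 0 1" --pt "-38.2 17.8 0 0 0 0 1" --pt "0 0 0 0 0 0.1739 1" --pt "0 0 0 0 0 0.1739 1" --pt "0 0 0 0 0 0.1739 1" --pt "0 0 0 0 0 0.1739 1" --pt "0 0 0 0 0 0.1739 1" --pt "0 0 0 0 0 0.1739 1" --pt "0 0 0 0 0 0.1739 1" --pt "0 0 0 0 0 0.1739 1" --pt "0 0 0 0 0 0.1739 1" --pt "0 0 0 0 0 0.1739 1" --pt "0 0 0 0 0 0 1"

```text
time: 31.78
tool_pos: [567.6, -61.1, 66.3]
tcp_rot: [179.9, 0.2, -9.3]
ft_force: [-0.5, 0.2, -6.9]
finger_gap: 49.8
grip_force: 65.7
```

```bash
python3 - <<'E'
from geo import *
X=Rz(-9.3)[:,0];p=np.array([624,-69.7,18.7])-40*X;print(p)
print(step(p,[180,0,-9.4]))
E
```

```text
[584.52577134 -63.23584716  18.7       ]
(array([17.3, -0.7, 47.5]), array([0.0015, 0.0039, 0.0013]))
```

>>> apply_moves --pt "6 -0.4 20 0.001 0.003 0.001 1" --pt "6 0 16 0 0 0 1" --pt "4 0 7 0 0 0 1" --pt "0 0 2 0 0 0 1" --pt "0 0 0 0 0 0 1"

```text
time: 32.4
tool_pos: [584.7, -63.3, 22.2]
tcp_rot: [180.0, -0.1, -9.4]
ft_force: [0.7, -0.1, -7.4]
finger_gap: 49.3
grip_force: 65.8
```

>>> apply_moves --pt "0 0 1 0 0 0 1" --pt "0 0 0 0 0 0 1"

```text
time: 32.65
tool_pos: [584.8, -63.3, 21.5]
tcp_rot: [180.0, -0.1, -9.4]
ft_force: [0.2, -0.0, -6.6]
finger_gap: 49.6
grip_force: 65.8
```

>>> apply_moves --pt "0 0 1.5 0 0 0 1" --pt "0 0 0 0 0 0 1"

```text
time: 32.9
tool_pos: [584.5, -63.3, 19.5]
tcp_rot: [180.0, -0.1, -9.4]
ft_force: [0.1, 0.7, -6.9]
finger_gap: 49.3
grip_force: 65.8
```

>>> apply_moves --pt "0 0 1 0 0 0 1" --pt "0 0 0 0 0 0 1"

```text
time: 33.15
tool_pos: [584.8, -63.3, 18.8]
tcp_rot: [180.0, -0.1, -9.4]
ft_force: [-1.1, -0.5, -4.3]
finger_gap: 49.4
grip_force: 66.3
```

>>> apply_moves --pt "0 0 0.3 0 0 0 1" --pt "5 0 0 0 0 0 1" --pt "5 0 0 0 0 0 1" --pt "4 0 0 0 0 0 1" --pt "2 0 0 0 0 0 1" --pt "2 0 0 0 0 0 1" --pt "0 0 0 0 0 0 1"

```text
time: 34.02
tool_pos: [602.4, -66.2, 18.8]
tcp_rot: [180.0, -0.1, -9.4]
ft_force: [-7.5, 2.1, 5.3]
finger_gap: 49.5
grip_force: 67.0
```

>>> apply_moves --pt "1.5 0 0 0 0 0 1" --pt "1 0 0 0 0 0 1" --pt "0 0 0 0 0 0 1"

```text
time: 34.4
tool_pos: [604.4, -66.5, 18.8]
tcp_rot: [180.0, -0.0, -9.4]
ft_force: [-10.1, 2.9, 7.6]
finger_gap: 49.2
grip_force: 67.4
```

>>> apply_moves --pt "1 0 -0.2 0 0 0 1" --pt "1 0 0 0 0 0 1" --pt "0 0 0 0 0 0 1"

```text
time: 34.78
tool_pos: [604.5, -66.5, 18.8]
tcp_rot: [180.0, 0.2, -9.4]
ft_force: [-19.5, 3.1, 16.0]
finger_gap: 49.1
grip_force: 68.3
```

>>> apply_moves --pt "1 0 0 0 0 0 1" --pt "0 0 0 0 0 0 1"

```text
time: 35.02
tool_pos: [604.6, -66.5, 18.8]
tcp_rot: [180.0, 0.4, -9.4]
ft_force: [-24.9, 3.0, 20.4]
finger_gap: 49.6
grip_force: 68.8
```

>>> apply_moves --pt "-1 0 0 0 0 0 1" --pt "0 0 0 0 0 0 0.5" --pt "0 0 0 0 0 0 0.2" --pt "0 0 0 0 0 0 0" --pt "0 0 0 0 0 0 0" --pt "0 0 -10 0 0 0 0" --pt "0 0 -40 0 0 0 0" --pt "0 0 -50 0 0 0 0" --pt "0 0 -50 0 0 0 0" --pt "-17.6 42.8 0 0 0 0 0.5" --pt "-17.6 42.8 0 0 0 0 1" --pt "-17.6 42.8 0 0 0 0 1" --pt "-17.6 42.8 0 0 0 0 1" --pt "-17.6 42.8 0 0 0 0 1" --pt "-10 40 0 0 0 0 1" --pt "0 0 0 0 0 0 1" --force 30

```text
time: 37.02
tool_pos: [467.3, -304.0, 169.4]
tcp_rot: [179.9, -0.1, -9.6]
ft_force: [0.1, -0.8, 1.1]
finger_gap: 0.2
grip_force: 0.0
```

```bash
python3 - <<'E'
from geo import *
print(step([465.8,-303.3,75],[180,0,-9.4]))
look("rel2",[("side",232,188,34,32),("top",268,148,24,32)])
E
```

```text
(array([-1.8, -0.6, 94.4]), array([ 0.0016, -0.0025, -0.0043]))
```

View pics/rel2.png

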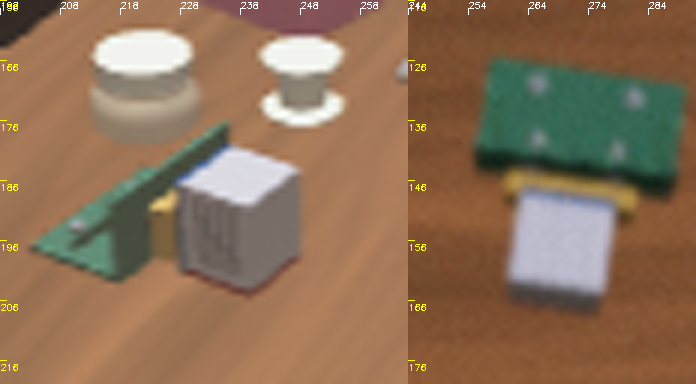

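The module stands upright with its lid flat against the bar, which is pushed in. It is centred and the red end is down. Second button press now.

>>> apply_moves --pt "-1.8 -0.6 40 0 0 0 1" --pt "0 0 40 0 0 0 1" --pt "0 0 16 0 0 0 1" --pt "0 0 4 0 0 0 1" --pt "0 0 3 0 0 0 1" --pt "0 0 0 0 0 0 1"

```text
time: 37.88
tool_pos: [467.6, -301.1, 66.8]
tcp_rot: [179.9, -0.2, -9.4]
ft_force: [-0.8, -0.6, 0.3]
finger_gap: 0.2
grip_force: 0.0
```

```bash
python3 - <<'E'
from geo import *
im=np.mean([optics.snapshot("top").astype(float) for _ in range(2)],0)
P0=np.array([629,-70.5,0]);X=Rz(-9.3)[:,0];Y=Rz(-9.3)[:,1]
ys=np.arange(-45,46,1.)
def samp(x,z):
    uv=np.array([proj("top",P0+x*X+y*Y+[0,0,z])[0] for y in ys]).astype(np.float32)
    return cv2.remap(im.astype(np.float32),uv[:,0][None],uv[:,1][None],cv2.INTER_LINEAR)[0]
def edges(v):
    lo=np.median(np.r_[v[:4],v[-4:]]);m=(lo+np.percentile(v,70))/2;i=np.where(v>m)[0]
    f=lambda a,b:ys[a]+(m-v[a])/(v[b]-v[a])*(ys[b]-ys[a])
    return np.round([f(i[0]-1,i[0]),f(i[-1]+1,i[-1])],1)
for x in(6,9): v=samp(x,43.7);e=edges(v[:,0]+v[:,1]-2*v[:,2]);print("bar",x,e,e.mean())
for x in(-10,-25,-40): v=samp(x,58);e=edges(v[:,2]);print("top",x,e,e.mean())
E
```

```text
bar 6 [-38.9  36.7] -1.0999999999999979
bar 9 [-36.3  34.7] -0.7999999999999972
top -10 [-24.8  25.4] 0.29999999999999893
top -25 [-25.9  25.7] -0.09999999999999964
top -40 [-26.2  25.3] -0.4499999999999993
```

>>> apply_moves --pt "-1.4 2.4 0 0 0 0 1" --pt "0 0 3 0 0 0 1" --pt "0 0 3 0 0 0 1" --pt "0 0 3 0 0 0 1" --pt "0 0 1.5 0 0 0 1" --pt "0 0 0 0 0 0 1" --pt "0 0 0 0 0 0 1"

```text
time: 38.85
tool_pos: [465.5, -303.7, 59.4]
tcp_rot: [179.9, -0.1, -9.4]
ft_force: [-16.8, 9.5, 40.1]
finger_gap: -0.0
grip_force: 20.1
```

The button is fully down at 59.4 mm, the same stop as before. I'll release and back away.

>>> apply_moves --pt "0 0 -5 0 0 0 1" --pt "0 0 -15 0 0 0 1" --pt "0 0 -50 0 0 0 1" --pt "0 0 -50 0 0 0 1" --pt "0 0 0 0 0 0 1" --pt "0 0 0 0 0 0 1"

```text
time: 39.6
tool_pos: [464.7, -302.5, 174.7]
tcp_rot: [-180.0, -0.1, -9.4]
ft_force: [-0.8, 0.2, -0.9]
finger_gap: 0.2
grip_force: 0.0
```

```bash
python3 - <<'E'
from geo import *
from bench import r
im=optics.snapshot("side");a=im[150:176,285:313].astype(int);print("red px",((a[:,:,0]>150)&(a[:,:,1]<90)).sum())
b=cv2.imread("pics/rel2.png")
c=cv2.resize(im[156:220,198:266,::-1],None,fx=6,fy=6,interpolation=cv2.INTER_CUBIC)
print("jig region change since release",np.abs(c[20:,20:].astype(int)-b[20:384,20:408]).mean())
print(r.hand_in())
E
```

```text
red px 18
jig region change since release 0.3104466409878781
the job is handed in; nothing more can be done
None
```

The job is handed in at about 40 s: both faces were tested in order, with the bar pushed to its stop and the button fully pressed and sprung back each time, and the module now stands by itself with its lid against the bar, centred to about 1 mm.

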